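# Set the roller mixer's speed dial to the red line and start it

### The arm

A 6-joint arm with a two-finger parallel gripper is mounted at the origin on the work surface. World frame = base frame: x ahead of the robot, y to its left, z up, the work surface at z = 0. Lengths are in mm, angles in rad, forces in N, time in s.
With the tool pointing down it reaches from about 275 to 1000 mm from the base axis. Payload 8.4 kg.
Tool frame: the origin (TCP) lies at the very end of the fingers, on their centre line; the grasp point (between the pads) lies 19 mm behind it; z points along the fingers, y is the direction in which the jaws open and shut (so a half turn about z gives the same grasp; the last joint's range is limited). The gripper opens to 85 mm and grips with 20 to 120 N. Pads are 22 mm wide; open, the fingers measure 114 mm over their backs; the gripper's body (76 mm by 85 mm) begins 54 mm behind the grasp point. The pads swing forward as they close: fully open they stand 13 mm farther back than shut.
Start: joints at [1.341, 0.353, 1.633, -0, 1.155, -0.002], TCP at [141.145, 608.856, 231.281] pointing down, gripper open.
Joint ranges: [-2.63, 2.63], [-0.92, 2.1], [0.06, 2.66], [-1.3, 4.44], [0, 2.69], [-3.02, 3.02]. Speed limits (rad/s): [2.22, 2.22, 2.79, 3.14, 3.14, 3.14].

### API

Orientations are given as [roll, pitch, yaw] about the fixed x, y, z axes, in that order (R = Rz(yaw) Ry(pitch) Rx(roll)).
In Python, from rig import readout, grab_frame, calibration, r gives the robot as it stands. The module is installed in compiled form; this text tells all that it offers.
- The arm moves only by the tool play_rows, never from a script. Its argument "rows" is a list of rows, each a list of 3 entries, a list of its own where there are three numbers: the closure in counts, from 0 (fully open) to 255 (shut), then the shift along the tool's x, y, z in cm, then the turn, a rotation vector about the tool's x, y, z in rad. In form: [[gripper, [dx, dy, dz], [rx, ry, rz]], ...]. A call has 1 to 12 rows; each row is the pose to reach, as a shift and turn from the pose commanded when the call began, along the tool's axes at that moment; what a row does not reach only later rows make up. A row lasts 1/12 s, in which the tool goes at most 41.7 mm and 7.16 degrees, less where a joint would pass 70% of its speed; a pose out of reach is approached as far as the arm can. A call with a gripper value outside its range is refused whole. The fingers move at their own pace and stop on an object; "squeeze" is the grip in N (left out, the last holds). Time passes only in rows, so rows that repeat a pose let the fingers close. It gives the time, the measured TCP pose, the force and the opening at its end, in the units of the state.
- readout.sense(): the state, without advancing time (a new reading comes with each control period).
- grab_frame(name): name is "scene" or "side" or "wrist"; returns (picture, depth): 480x640x3 uint8, red, green, blue; 480x640 float32, mm along the optical axis (not along the pixel's ray), 0 where there is no reading.
- calibration(name): a dict with "vfov" (degrees; the focal length in pixels is half the picture's height over the tangent of half this angle, whatever the lens; pixels are square), "cx", "cy" (the principal point, pixels), "cam_to_world" (4x4, takes a point from camera to world coordinates). Camera axes: x right, y down, z forward; pixel columns grow to the right and rows downward; lengths in mm; the calibration is good to about 2 mm. A picture is of the moment at which its call begins: read the wrist's pose just before it. calibration takes no time and is no camera call; for the wrist camera it gives the pose at the moment of the call.
- r.sign_off(): hands the job in, once; it reports no verdict.
The state is a dict: "clock": time; "qpos": joint angles; "qvel": joint speeds; "joint_efforts": joint torques, N m; "eef_pos": TCP position; "tcp_rot": TCP orientation; "contact_force": force on the tool from outside, world axes, zero at the start; "wrist_torque": the same for the moment, N m; "opening": opening from 0.0 (shut) to 1.0 (fully open).
Only numpy, scipy, OpenCV 4.12 (cv2) and the standard library are available. Lean on these libraries where they do the work, as an engineer would, in place of code of your own. Each camera call takes 0.05 s, during which the arm holds its last target.

### The job

Turn the speed dial of the tube roller mixer until the white index line on the dial lines up with the red line on the scale collar (not the blue one), pushing the dial's finger bar round with a fingertip without pinching the bar. Then press the green start button fully down and let it come up again, leaving the dial on the red line. Leave the vial, the two tubes on the rollers, the reagent bottle and the beaker where they are.

Things in the scene. Friction and masses are not known exactly. Their poses are not given: they have to be found in the camera images.
- mixer: White tube roller mixer fixed to the bench, 360 (x) by 340 mm (y). Origin: centre of its underside; front (-x) faces the robot, z up. Flat control deck at x -170 to +30 mm, 60 mm high: dial axis at x -70, y +70, start button at x -110, y -95, loose vial behind it. Roller bay at x +30 to +190: four black rollers along y, tops 65 mm high, side cheeks 68 mm high, two loose tubes on top, up to 85 mm.
- dial_axis (a point): Point on the dial's vertical turning axis, at the height of the top of its black disc (74 mm above the bench); axes as the mixer's.
- dial (a joint): Dial angle, rad, counter-clockwise from above; 0: index points along the mixer's +x. Stops at +-7 rad; stiff dry friction 0.12 N m (3 to 4 N near the bar's end), no spring or detent, stays where left. Black disc, 120 mm diameter, with a grey upright finger bar across it: 100 mm long, centred on the axis, 12 mm thick, top 104 mm above the bench. White line on bar top and disc marks the index end.
- dial_index (a point): Outer end of the white index line, at the disc's rim 60 mm from the dial axis, 74 mm above the bench; its x axis points outward from the dial axis along the index line.
- red_line (a point): Middle of the red line on the scale collar, 72.5 mm from the dial axis, 66 mm above the bench; x axis radially outward. The collar, fixed round the dial, is an aluminium ring of 168 mm outer diameter, top 65 mm above the bench, with black lines every 15 degrees, one wide red line (8 x 21 mm), in any direction, and a wide blue one 105 degrees counter-clockwise of it.
- start (a joint): Travel of the green start button in m: 0 up, 0.006 fully down. It is pressed straight down, takes 5 N to go fully down and springs back when let go.
- start_top (a point): Centre of the top face of the green start button (32 mm diameter, in a black housing on the mixer's deck), 82 mm above the bench when up.
- vial: Small loose amber vial with a yellow cap, 26 mm diameter, 36 mm high, standing on the mixer's deck behind the button. Origin: centre of its underside. Not to be disturbed.
- tube_orange: Loose capped tube with orange cap lying on the rollers along the mixer's y, 28 mm diameter, 118 mm long. Origin: its centre. Not to be disturbed.
- tube_yellow: The same with a yellow cap. Origin: its centre. Not to be disturbed.
- reagent: Loose amber reagent bottle with blue cap, 68 mm diameter, 140 mm high, on the bench beside the mixer. Origin: centre of its underside. Not to be disturbed.
- beaker: Loose glass beaker, 70 mm diameter, 85 mm high, on the bench. Origin: centre of its underside. Not to be disturbed.

How it is judged:
By the outcome, as a careful person would: the job done as asked, in the order asked, and still so for the second after the job is handed in, with the robot touching nothing.
It also fails if it takes over 45 s, if anything falls off the work surface, if the arm or the gripper's body presses on something with over 40 N, if the wrist force passes 120 N, or if a joint passes its speed limit or range.

## Working session

There is one attempt and no reset: what is moved stays moved. The work goes in short steps, Python scripts to look and compute and a tool call to move; the robot and the scene stay as the last step left them, time stands still between calls to the robot, and variables do not carry over. Pictures are saved under pics/ and viewed, and the job is handed in when it is done.

Besides the shell and the picture viewer there is one more tool, called after "Call:" as name(argument=value, ...), one argument or row to a line, values as JSON. play_rows: Moves the arm, as the interface text tells. Its arguments: {"type":"object","properties":{"rows":{"type":"array"},"squeeze":{"type":"number"}},"required":["rows"]}

```bash
mkdir -p pics
python3 - <<'E'
from rig import readout, grab_frame, calibration, r
import cv2, numpy as np
print(readout.sense())
for n in ["scene","side"]:
    p,d=grab_frame(n); np.savez(f"{n}0.npz",p=p,d=d)
    cv2.imwrite(f"pics/{n}0.png",p[:,:,::-1])
    print(n,calibration(n))
E
```

```text
{'clock': 0.0, 'qpos': array([ 1.34060237e+00,  3.53668389e-01,  1.63412245e+00, -1.13074260e-05,
        1.15521544e+00, -2.39370288e-03]), 'qvel': array([-0.00057151,  0.00081854,  0.00132765,  0.00155216,  0.00086379,
       -0.00122728]), 'joint_efforts': array([ 2.33353407e-03, -6.05239463e+01, -3.42077708e+01,  3.71659207e-04,
        9.10227187e-03,  1.07813509e-05]), 'eef_pos': array([141.03802562, 608.39029037, 230.55404686]), 'tcp_rot': array([-3.14017901e+00,  6.95466626e-06,  2.91379698e+00]), 'contact_force': array([ 0.2652829 , -0.71501578,  0.39248404]), 'wrist_torque': array([0.0150964 , 0.02072194, 0.00610557]), 'opening': 0.9971882762860345}
scene {'vfov': 44.11781089457525, 'cx': 315.3259783244103, 'cy': 238.13555001624638, 'cam_to_world': array([[-7.11412040e-01,  5.94866044e-01, -3.74202216e-01,
         1.14141800e+03],
       [ 7.02688625e-01,  5.93747568e-01, -3.92036379e-01,
         5.42825803e+02],
       [-1.10274742e-02, -5.41847041e-01, -8.40404771e-01,
         1.20981671e+03],
       [ 0.00000000e+00,  0.00000000e+00,  0.00000000e+00,
         1.00000000e+00]])}
side {'vfov': 56.88704862676973, 'cx': 320.0611064392557, 'cy': 238.63855608471223, 'cam_to_world': array([[-9.90046314e-01, -5.96945750e-02,  1.27455302e-01,
         5.11812994e+02],
       [-1.40107568e-01,  5.03913621e-01, -8.52315043e-01,
         8.47773356e+02],
       [-1.33478786e-02, -8.61688819e-01, -5.07261485e-01,
         5.70673888e+02],
       [ 0.00000000e+00,  0.00000000e+00,  0.00000000e+00,
         1.00000000e+00]])}
```

View pics/scene0.png

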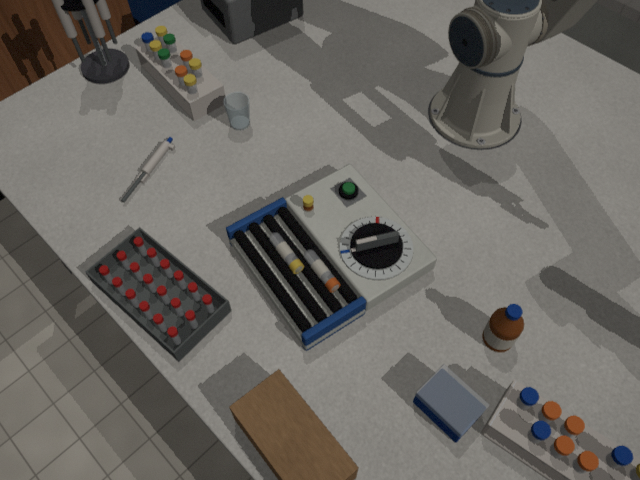

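View pics/side0.png

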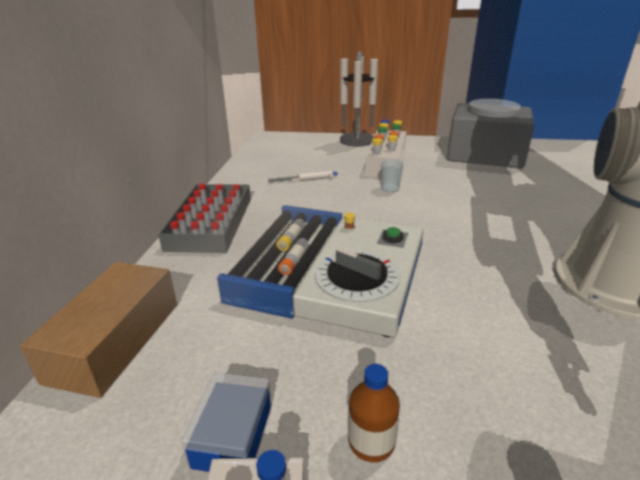

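Scene view: dial disc is about (378,247), red line about (378,220), blue about (345,250), green button (348,188), vial (308,202). The white index is near the left end of the bar. I'll zoom in and measure.

```bash
cat > h.py <<'E'
import numpy as np, cv2
from rig import readout, grab_frame, calibration, r
def ray(c,u,v):
    f=240/np.tan(np.radians(c["vfov"]/2)); M=np.array(c["cam_to_world"])
    d=M[:3,:3]@np.array([(u-c["cx"])/f,(v-c["cy"])/f,1.]); return M[:3,3],d
def onz(c,u,v,z):
    o,d=ray(c,u,v); return o+d*(z-o[2])/d[2]
def proj(c,P):
    f=240/np.tan(np.radians(c["vfov"]/2)); M=np.array(c["cam_to_world"])
    q=M[:3,:3].T@(np.array(P)-M[:3,3]); return q[0]/q[2]*f+c["cx"],q[1]/q[2]*f+c["cy"]
def cent(m):
    n,l,s,ce=cv2.connectedComponentsWithStats(m.astype(np.uint8)); 
    return sorted([(int(s[i,4]),tuple(ce[i].round(1))) for i in range(1,n) if s[i,4]>5],reverse=True)
E
python3 - <<'E'
from h import *
p=np.load("scene0.npz")["p"]; c=calibration("scene")
cv2.imwrite("pics/scene0z.png",cv2.resize(p[150:350,220:450,::-1],None,fx=3.4,fy=3,interpolation=cv2.INTER_CUBIC)[:600,:782])
hsv=cv2.cvtColor(p,cv2.COLOR_RGB2HSV); R=np.zeros(p.shape[:2],bool); R[150:350,220:450]=1
h,s,v=hsv[...,0],hsv[...,1],hsv[...,2]
for n,m,z in [("red",((h<6)|(h>174))&(s>140)&(v>90),66),("blue",(h>100)&(h<130)&(s>120),66),("green",(h>45)&(h<85)&(s>120),82),("disc",(v<45),74),("yel",(h>20)&(h<32)&(s>150),96)]:
    for a,ce in cent(m&R)[:4]: print(n,a,ce,onz(c,*ce,z).round(1))
p=np.load("side0.npz")["p"]; c=calibration("side")
cv2.imwrite("pics/side0z.png",cv2.resize(p[200:340,210:440,::-1],None,fx=3.4,fy=3.4,interpolation=cv2.INTER_CUBIC))
hsv=cv2.cvtColor(p,cv2.COLOR_RGB2HSV); R=np.zeros(p.shape[:2],bool); R[200:340,210:440]=1
h,s,v=hsv[...,0],hsv[...,1],hsv[...,2]
for n,m,z in [("red",((h<6)|(h>174))&(s>140)&(v>90),66),("blue",(h>100)&(h<130)&(s>120),66),("green",(h>45)&(h<85)&(s>120),82),("disc",(v<45),74),("yel",(h>20)&(h<32)&(s>150),96)]:
    for a,ce in cent(m&R)[:4]: print(n,a,ce,onz(c,*ce,z).round(1))
E
```

```text
red 18 (np.float64(377.0), np.float64(219.5)) [493.6  74.6  66. ]
blue 937 (np.float64(333.0), np.float64(320.3)) [750.6 182.3  66. ]
blue 665 (np.float64(255.5), np.float64(217.5)) [ 691.  -131.6   66. ]
blue 15 (np.float64(344.5), np.float64(250.9)) [609.6  80.5  66. ]
green 135 (np.float64(348.1), np.float64(188.1)) [483.6 -29.2  82. ]
disc 1373 (np.float64(376.1), np.float64(247.5)) [556.5 127.9  74. ]
disc 1327 (np.float64(271.9), np.float64(281.1)) [781.   25.3  74. ]
disc 1277 (np.float64(286.9), np.float64(272.2)) [742.6  32.2  74. ]
disc 1030 (np.float64(314.6), np.float64(250.8)) [660.7  36.   74. ]
yel 49 (np.float64(292.5), np.float64(267.1)) [733.   41.4  96. ]
yel 33 (np.float64(307.3), np.float64(204.0)) [592.3 -57.1  96. ]
yel 28 (np.float64(300.5), np.float64(263.5)) [714.5  47.2  96. ]
red 60 (np.float64(225.2), np.float64(205.5)) [ 906.3 -138.7   66. ]
red 39 (np.float64(219.3), np.float64(216.1)) [901.7 -79.7  66. ]
red 37 (np.float64(214.5), np.float64(224.9)) [897.9 -34.5  66. ]
red 11 (np.float64(210.9), np.float64(201.4)) [ 952.  -158.1   66. ]
blue 1977 (np.float64(258.4), np.float64(294.7)) [723.5 216.1  66. ]
blue 19 (np.float64(334.6), np.float64(214.7)) [ 619.3 -119.8   66. ]
green 54 (np.float64(393.2), np.float64(231.8)) [477.3 -22.1  82. ]
disc 873 (np.float64(353.4), np.float64(277.9)) [552.3 152.7  74. ]
disc 322 (np.float64(299.7), np.float64(270.1)) [659.4 139.2  74. ]
disc 83 (np.float64(274.7), np.float64(276.8)) [703.3 167.5  74. ]
disc 8 (np.float64(316.2), np.float64(248.0)) [639.3  53.2  74. ]
yel 64 (np.float64(349.3), np.float64(217.7)) [577.8 -51.3  96. ]
yel 62 (np.float64(285.6), np.float64(240.5)) [701.9  66.4  96. ]
```

View pics/scene0z.png

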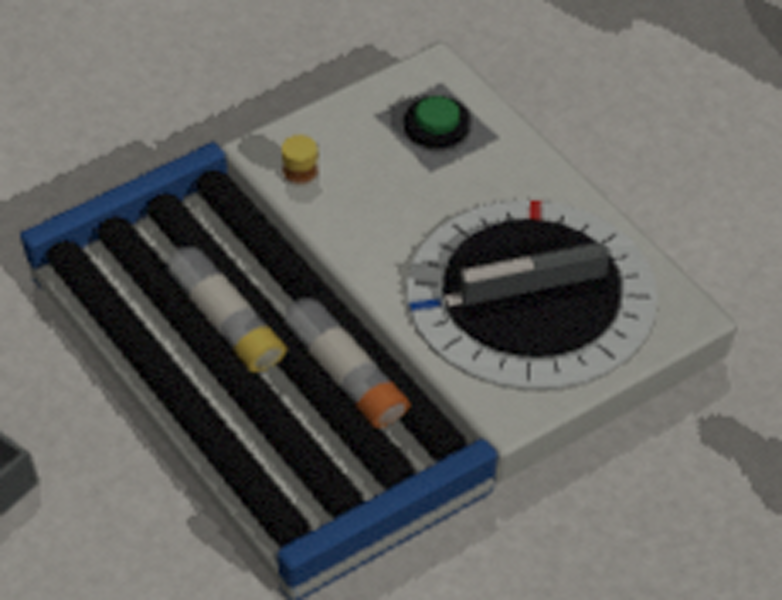

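View pics/side0z.png

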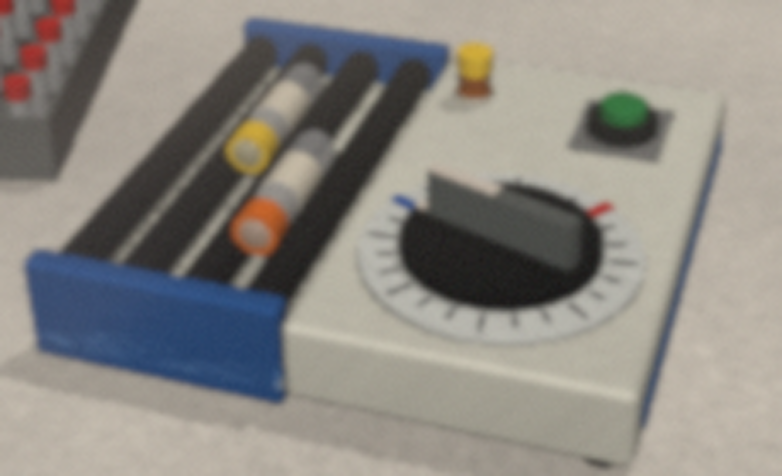

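The index line sits next to the blue line, so the dial must turn clockwise by about 100 degrees. I'll close the fingers and move over the mixer for a wrist view.

Run:
```python
from h import *
s=readout.sense();c=calibration("wrist"); print(c); 
from scipy.spatial.transform import Rotation as Ro
Rt=Ro.from_euler("xyz",s["tcp_rot"]).as_matrix()
M=c["cam_to_world"]; print(Rt.T@(M[:3,3]-s["eef_pos"]),(Rt.T@M[:3,:3]).round(3))
print((Rt.T@(np.array([470,110,330])-s["eef_pos"])).round(1))
```

```text
{'vfov': 61.091777519215576, 'cx': 322.8167758544529, 'cy': 240.58169275689193, 'cam_to_world': array([[ 2.25660851e-01,  9.30810092e-01,  2.87523481e-01,
         6.77538910e+01],
       [ 9.74205872e-01, -2.15512855e-01, -6.69113519e-02,
         6.25142402e+02],
       [-3.16755200e-04,  2.95206336e-01, -9.55433472e-01,
         3.74257267e+02],
       [ 0.00000000e+00,  0.00000000e+00,  0.00000000e+00,
         1.00000000e+00]])}
[  75.19439245   -0.45507214 -143.6369609 ] [[ 0.    -0.955 -0.295]
 [ 1.    -0.     0.001]
 [-0.001 -0.295  0.955]]
[-433.  -411.4  -98.9]
```

Call:
play_rows(
  rows=[
    [255,[-24,-22,-5],[0,0,0]],
    [255,[-24,-22,-10],[0,0,0]],
    [255,[-24,-22,-10],[0,0,0]],
    [255,[-24,-22,-10],[0,0,0]],
    [255,[-24,-22,-10],[0,0,0]],
    [255,[-24,-22,-10],[0,0,0]],
    [255,[-46.7,-42.3,-10],[0,0,0]],
    [255,[-46.7,-42.3,-10],[0,0,0]],
    [255,[-46.7,-42.3,-10],[0,0,0]],
    [255,[-46.7,-42.3,-10],[0,0,0]],
    [255,[-46.7,-42.3,-10],[0,0,0]],
    [255,[-46.7,-42.3,-10],[0,0,0]],
  ],
  squeeze=20,
)

```text
clock: 1.1
eef_pos: [419.8, 205.4, 321.1]
tcp_rot: [3.142, 0.0, 2.914]
contact_force: [0.7, 1.0, -0.6]
opening: -0.0
```

Call:
play_rows(
  rows=[
    [255,[-9.5,-8.5,-1],[0,0,0]],
    [255,[-9.5,-8.5,-1],[0,0,0]],
    [255,[-9.5,-8.5,-1],[0,0,0]],
    [255,[-9.5,-8.5,-1],[0,0,0]],
    [255,[-9.5,-8.5,-1],[0,0,0]],
    [255,[-9.5,-8.5,-1],[0,0,0]],
    [255,[-9.5,-8.5,-1],[0,0,0]],
  ],
)

```text
clock: 1.68
eef_pos: [491.8, 104.0, 330.6]
tcp_rot: [3.142, -0.001, 2.915]
contact_force: [0.1, -0.1, 0.1]
opening: -0.004
```

Run:
```python
from h import *
s=readout.sense();c=calibration("wrist");print(s["eef_pos"],s["qpos"],abs(s["qvel"]).max())
p,d=grab_frame("wrist"); np.savez("w0.npz",p=p,d=d,**{k:np.array(v) for k,v in c.items()})
cv2.imwrite("pics/w0.png",p[:,:,::-1])
```

```text
[491.82967253 103.99618336 330.62035457] [ 2.05091846e-01  7.36948032e-02  1.76495814e+00  4.60017796e-04
  1.30386496e+00 -1.13880621e+00] 0.014016977595020635
```

View pics/w0.png

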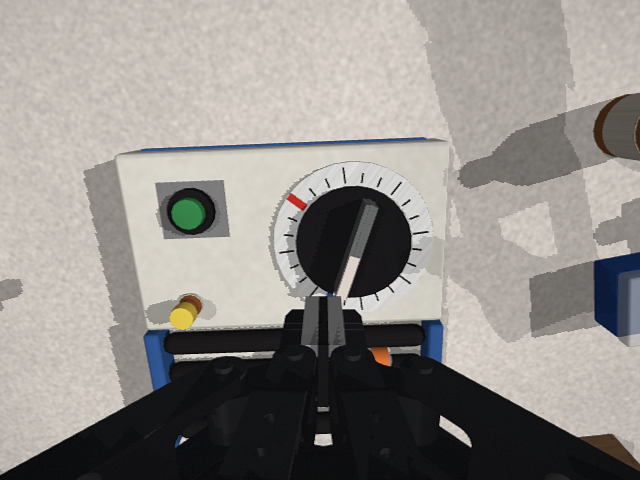

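Wrist view: red line (297,202), disc centre about (353,242), white index end about (338,295), and the fingertips cover the blue line. Button at (188,213), vial at (185,312). I'll measure from this.

```bash
cat > meas.py <<'E'
from h import *
def measure(p,c,guess=None):
    hsv=cv2.cvtColor(p,cv2.COLOR_RGB2HSV).astype(int); h,s,v=hsv[...,0],hsv[...,1],hsv[...,2]
    out={}
    m=((h<6)|(h>174))&(s>150)&(v>100)
    out["red"]=[(a,ce,onz(c,*ce,66).round(1)) for a,ce in cent(m)[:3]]
    m=(h>45)&(h<85)&(s>120)
    out["green"]=[(a,ce,onz(c,*ce,82).round(1)) for a,ce in cent(m)[:2]]
    m=(h>22)&(h<32)&(s>150)
    out["yellow"]=[(a,ce,onz(c,*ce,96).round(1)) for a,ce in cent(m)[:3]]
    m=(h>100)&(h<130)&(s>120)
    out["blue"]=[(a,ce,onz(c,*ce,66).round(1)) for a,ce in cent(m)[:5]]
    return out,hsv
def circ(P):
    A=np.c_[2*P,np.ones(len(P))]; x=np.linalg.lstsq(A,(P**2).sum(1),rcond=None)[0]
    return x[:2],np.sqrt(x[2]+x[0]**2+x[1]**2)
def disc(p,c,cw,z=74,r0=60,band=8,exclude=[]):
    """edge of black disc: radial dark->bright transitions about world centre guess cw"""
    g=cv2.cvtColor(p,cv2.COLOR_RGB2GRAY); cw=np.array(cw,float)
    for it in range(4):
        P=[]
        for a in np.radians(np.arange(0,360,2)):
            rr=np.arange(r0-band,r0+band,.25)
            uv=np.array([proj(c,(cw[0]+q*np.cos(a),cw[1]+q*np.sin(a),z)) for q in rr],np.float32)
            pr=cv2.remap(g,uv[:,0][None],uv[:,1][None],cv2.INTER_LINEAR)[0].astype(float)
            d=pr[4:]-pr[:-4]; i=d.argmax()
            if d[i]>25 and pr[:8].mean()<70 : P.append(cw+rr[i+2]*np.array([np.cos(a),np.sin(a)]))
        P=np.array(P); cc,R=circ(P)
        res=abs(np.hypot(*(P-cc).T)-R); k=res<1.5
        cc,R=circ(P[k]); cw=cc
    return cw,R,k.sum(),len(k)
E
python3 - <<'E'
from meas import *
z=np.load("w0.npz"); p=z["p"]; c={k:z[k] for k in["vfov","cx","cy","cam_to_world"]}
o,hsv=measure(p,c)
for k in o: print(k,o[k])
g=onz(c,353,242,74); print(g); C,R,n,N=disc(p,c,g[:2]); print("disc",C,R,n,N)
h,s,v=hsv.transpose(2,0,1)
# white line pixels within disc radius at z=74, and bar top at z=104
m=(v>130)
for zz in (74,104):
    Q=[]
    for y,x in zip(*np.where(m)):
        w=onz(c,x,y,zz)[:2]-C
        if np.hypot(*w)<57: Q.append(np.r_[w,x,y])
    Q=np.array(Q); print(zz,len(Q),Q.mean(0).round(1),Q[np.hypot(Q[:,0],Q[:,1]).argsort()[::max(1,len(Q)//12)]].round(1))
cv2.imwrite("pics/w0z.png",cv2.resize(p[150:320,250:450,::-1],None,fx=3.5,fy=3.5,interpolation=cv2.INTER_CUBIC))
E
```

```text
red [(143, (np.float64(296.5), np.float64(201.6)), array([494.6,  75.7,  66. ]))]
green [(866, (np.float64(187.8), np.float64(213.1)), array([478.6, -30. ,  82. ]))]
yellow [(501, (np.float64(182.6), np.float64(315.8)), array([578.7, -64.6,  96. ]))]
blue [(1976, (np.float64(610.8), np.float64(287.6)), array([664.1, 386.3,  66. ])), (1201, (np.float64(158.3), np.float64(357.7)), array([ 636.1, -123.9,   66. ])), (755, (np.float64(432.2), np.float64(339.9)), array([684.2, 187.1,  66. ])), (566, (np.float64(283.6), np.float64(144.1)), array([436.3,  77.4,  66. ])), (46, (np.float64(177.7), np.float64(440.7)), array([ 753.2, -140.7,   66. ]))]
[547.27864417 123.07132947  74.        ]
disc [549.08666696 122.8694189 ] 59.88464764468936 170 171
74 418 [ 32.9 -12.  348.4 274.9] [[ 12.9  -3.9 352.  256. ]
 [ 17.7  -2.8 354.  260. ]
 [ 20.5  -5.5 352.  263. ]
 [ 24.   -5.2 353.  266. ]
 [ 27.3  -5.9 353.  269. ]
 [ 30.7  -6.5 353.  272. ]
 [ 34.   -7.2 353.  275. ]
 [ 37.3  -7.9 353.  278. ]
 [ 37.2 -18.7 343.  280. ]
 [ 40.3 -20.5 342.  283. ]
 [ 46.  -16.3 347.  287. ]
 [ 49.2 -18.  346.  290. ]
 [ 52.4 -19.8 345.  293. ]]
104 1457 [ 32.2   0.5 362.6 282.9] [[  3.8  -1.2 355.  257. ]
 [ 14.7  -4.4 354.  268. ]
 [ 23.4 -13.3 347.  278. ]
 [ 31.  -22.9 339.  287. ]
 [ 42.3  21.1 385.  288. ]
 [ 48.1 -11.4 354.  300. ]
 [ 45.1  23.6 388.  290. ]
 [ 51.6   8.3 374.  299. ]
 [ 50.4  17.6 383.  296. ]
 [ 22.7 -49.4 311.  285. ]
 [ 10.4  54.3 413.  251. ]
 [ 55.5  -8.8 358.  306. ]
 [  9.2 -56.2 301.  274. ]]
```

View pics/w0z.png

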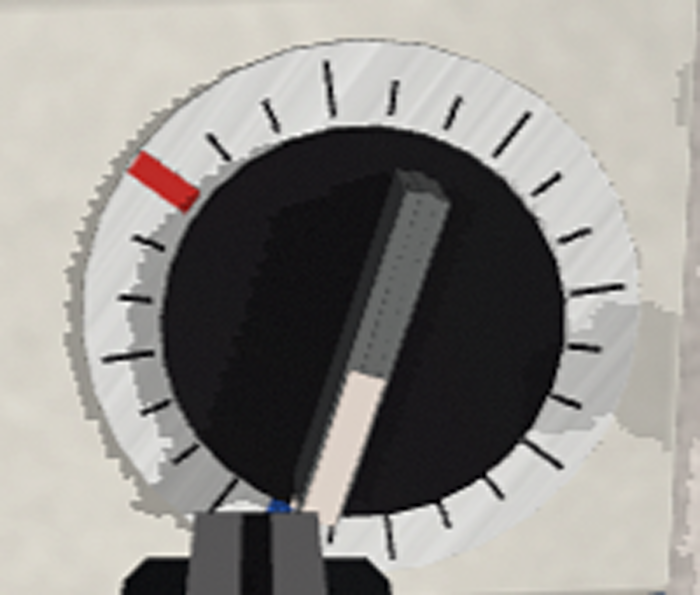

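Run:
```python
from meas import *
z=np.load("w0.npz"); p=z["p"]; c={k:z[k] for k in["vfov","cx","cy","cam_to_world"]}
C=np.array([549.1,122.9])
for cu,cv_,zz in [(366,375,104),(320,520,104),(423,193,104),(295,500,74)]:
    w=onz(c,250+cu/3.5,150+cv_/3.5,zz)[:2]-C; print(w.round(1),np.hypot(*w).round(1),np.degrees(np.arctan2(*w[::-1])).round(1))
# mixer yaw from front deck edges
for u,v in [(117,156),(448,141),(148,327),(444,318)]: print(onz(c,u,v,60).round(1))
R=np.array([494.6,75.7])-C; print(np.degrees(np.arctan2(*R[::-1])))
```

```text
[ 3.9 -1.7] 4.2 -23.3
[ 43.8 -23.3] 49.6 -28.0
[-42.8  23.4] 48.8 151.3
[ 49.6 -31. ] 58.5 -32.0
[410.2 -88.7  60. ]
[470.3 236.3  60. ]
[ 598.5 -125.2   60. ]
[663.3 205.2  60. ]
-139.1056348699692
```

Call:
play_rows(
  rows=[
    [255,[-0.4,1.7,3],[0,0,0.12]],
    [255,[-0.4,1.7,6],[0,0,0.24]],
    [255,[-0.4,1.7,10],[0,0,0.27]],
    [255,[-0.4,1.7,14],[0,0,0.27]],
    [255,[-0.4,1.7,18],[0,0,0.27]],
    [255,[-0.4,1.7,21],[0,0,0.27]],
    [255,[-0.4,1.7,21],[0,0,0.27]],
    [255,[-0.4,1.7,21],[0,0,0.27]],
    [255,[-0.4,1.7,21],[0,0,0.27]],
  ],
)

```text
clock: 2.48
eef_pos: [501.2, 119.8, 122.6]
tcp_rot: [3.14, 0.001, 2.645]
contact_force: [0.3, 0.1, -0.0]
opening: 0.002
```

Run:
```python
from h import *
s=readout.sense();print(s["eef_pos"],s["tcp_rot"],s["contact_force"])
p,d=grab_frame("wrist");cv2.imwrite("pics/w1.png",p[:,:,::-1])
p,d=grab_frame("scene");cv2.imwrite("pics/s1.png",cv2.resize(p[130:330,220:460,::-1],None,fx=3,fy=3))
```

```text
[501.2470485  119.78487684 122.63925709] [3.14036075e+00 1.36074013e-03 2.64500566e+00] [ 0.2883049   0.1446196  -0.02521043]
```

View pics/w1.png

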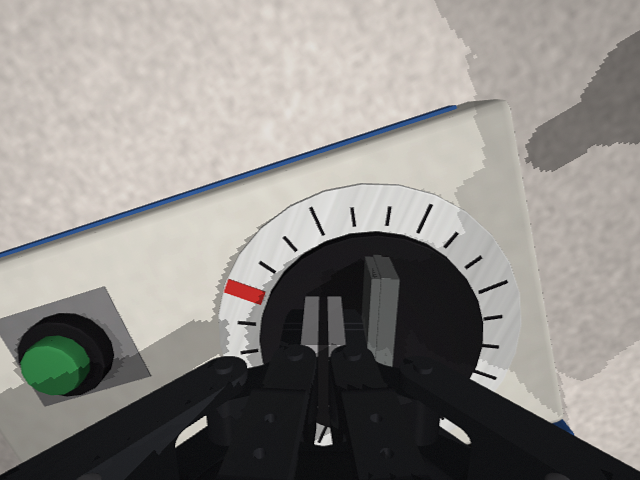

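View pics/s1.png

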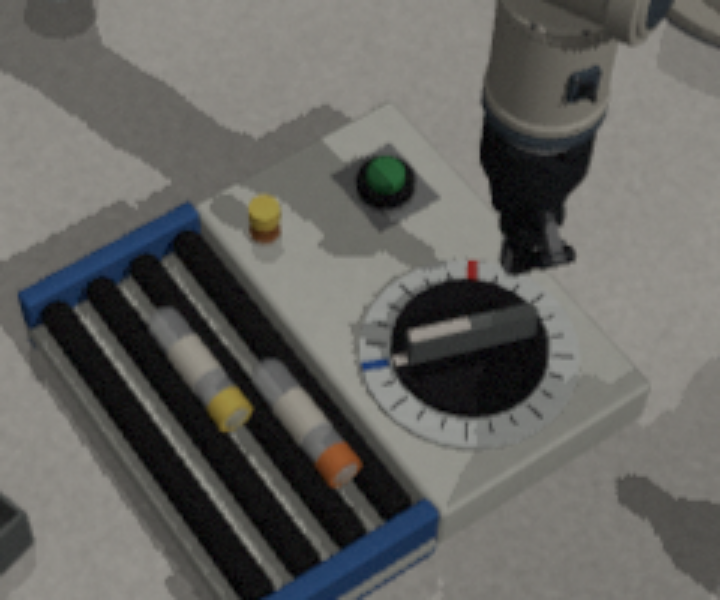

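Wrist view: the closed fingertips (about 323,300) stand parallel to the bar (about 380,300) and left of it, which is the correct side for a clockwise push. I'll go down and plan the arc.

Call:
play_rows(
  rows=[
    [255,[0,0,2],[0,0,0]],
    [255,[0,0,3.6],[0,0,0]],
    [255,[0,0,3.6],[0,0,0]],
    [255,[0,0,3.6],[0,0,0]],
  ],
)

```text
clock: 2.92
eef_pos: [500.8, 119.0, 86.0]
tcp_rot: [3.141, 0.001, 2.644]
contact_force: [-1.3, -0.4, 0.2]
opening: -0.003
```

```bash
cat > arc.py <<'E'
from h import *
import sys
def plan(C,r,d,t0,t1,n,zt,s=None):
    s=s or readout.sense(); p0=s["eef_pos"]; y0=s["tcp_rot"][2]
    out=[]
    for t in np.linspace(t0,t1,n):
        a=np.radians(t); e=np.array([np.cos(a),np.sin(a)]); nn=np.array([-e[1],e[0]])
        q=np.array(C)+r*e+d*nn; D=q-p0[:2]
        dx=D@[np.cos(y0),np.sin(y0)]; dy=D@[np.sin(y0),-np.cos(y0)]
        out.append([255,[round(float(dx)/10,2),round(float(dy)/10,2),round((p0[2]-zt)/10,2)],[0,0,round(float((y0-a+np.pi)%(2*np.pi)-np.pi),2)]])
    return out
E
python3 - <<'E'
from arc import *
s=readout.sense();print(s["eef_pos"],s["tcp_rot"],s["contact_force"])
C=[549.1,122.9]
print(plan(C,42,15,151.5,151.5,1,86))
for x in plan(C,42,13.7,151.5-6,95,10,86): print(x)
E
```

```text
[500.79065053 118.95987464  86.04457423] [3.14107498e+00 5.70802587e-04 2.64384932e+00] [-1.31788082 -0.35224013  0.23161717]
[[255, [0.14, 1.15, np.float64(0.0)], [0, 0, -0.0]]]
[255, [0.26, 1.73, np.float64(0.0)], [0, 0, 0.1]]
[255, [0.33, 2.15, np.float64(0.0)], [0, 0, 0.2]]
[255, [0.36, 2.59, np.float64(0.0)], [0, 0, 0.3]]
[255, [0.35, 3.02, np.float64(0.0)], [0, 0, 0.4]]
[255, [0.29, 3.45, np.float64(0.0)], [0, 0, 0.5]]
[255, [0.19, 3.87, np.float64(0.0)], [0, 0, 0.59]]
[255, [0.05, 4.28, np.float64(0.0)], [0, 0, 0.69]]
[255, [-0.13, 4.67, np.float64(0.0)], [0, 0, 0.79]]
[255, [-0.34, 5.05, np.float64(0.0)], [0, 0, 0.89]]
[255, [-0.6, 5.4, np.float64(0.0)], [0, 0, 0.99]]
```

Call:
play_rows(
  rows=[
    [255,[0.1,0.6,0],[0,0,0]],
    [255,[0.14,1.1,0],[0,0,0]],
    [255,[0.2,1.45,0],[0,0,0.05]],
    [255,[0.26,1.73,0],[0,0,0.1]],
    [255,[0.33,2.15,0],[0,0,0.2]],
    [255,[0.36,2.59,0],[0,0,0.3]],
    [255,[0.35,3.02,0],[0,0,0.4]],
    [255,[0.29,3.45,0],[0,0,0.5]],
    [255,[0.19,3.87,0],[0,0,0.59]],
    [255,[0.05,4.28,0],[0,0,0.69]],
    [255,[0.05,4.28,0],[0,0,0.69]],
  ],
)

```text
clock: 3.83
eef_pos: [521.0, 157.4, 85.9]
tcp_rot: [3.141, 0.0, 1.95]
contact_force: [-1.3, -1.2, 1.6]
opening: -0.002
```

Run:
```python
from arc import *
s=readout.sense();print(s["eef_pos"],s["tcp_rot"],s["contact_force"])
p,d=grab_frame("wrist");cv2.imwrite("pics/w2.png",p[:,:,::-1])
p,d=grab_frame("scene");cv2.imwrite("pics/s2.png",cv2.resize(p[130:330,220:460,::-1],None,fx=3,fy=3))
```

```text
[521.03996758 157.44752673  85.90951362] [3.14076824e+00 5.65213595e-05 1.94970624e+00] [-1.25037341 -1.19229599  1.59965733]
```

View pics/w2.png

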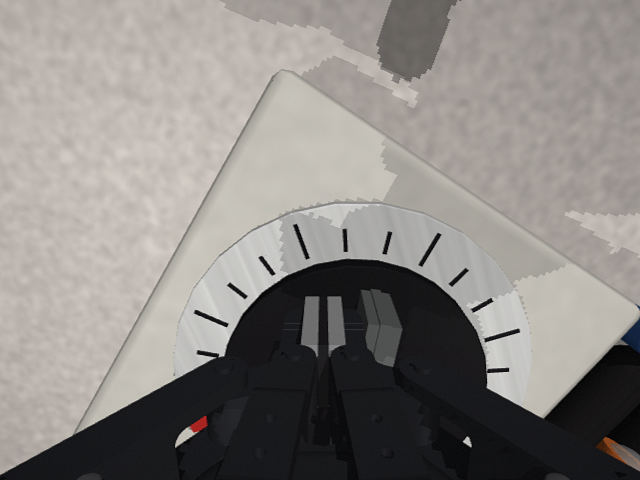

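View pics/s2.png

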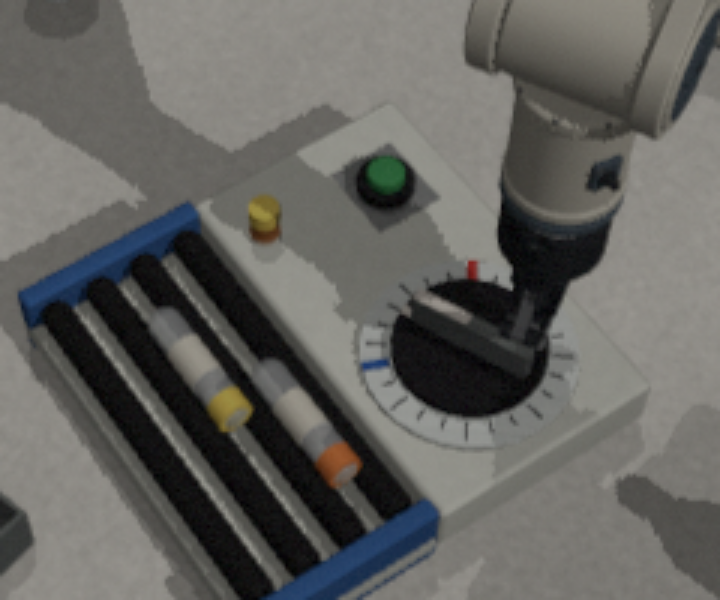

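Scene view: the bar has turned clockwise with the index now about midway between blue and red, and the vial and tubes are untouched. Next I continue the arc to about 7 degrees short.

Run:
```python
from arc import *
for x in plan([549.1,122.9],42,13.7,106,49,11,86): print(x)
```

```text
[255, [0.08, 0.4, np.float64(-0.04)], [0, 0, 0.11]]
[255, [0.15, 0.84, np.float64(-0.04)], [0, 0, 0.21]]
[255, [0.18, 1.28, np.float64(-0.04)], [0, 0, 0.31]]
[255, [0.16, 1.72, np.float64(-0.04)], [0, 0, 0.41]]
[255, [0.1, 2.15, np.float64(-0.04)], [0, 0, 0.51]]
[255, [-0.01, 2.58, np.float64(-0.04)], [0, 0, 0.6]]
[255, [-0.15, 2.99, np.float64(-0.04)], [0, 0, 0.7]]
[255, [-0.34, 3.39, np.float64(-0.04)], [0, 0, 0.8]]
[255, [-0.57, 3.77, np.float64(-0.04)], [0, 0, 0.9]]
[255, [-0.83, 4.12, np.float64(-0.04)], [0, 0, 1.0]]
[255, [-1.12, 4.44, np.float64(-0.04)], [0, 0, 1.1]]
```

Call:
play_rows(
  rows=[
    [255,[0.08,0.4,0],[0,0,0.11]],
    [255,[0.15,0.84,0],[0,0,0.21]],
    [255,[0.18,1.28,0],[0,0,0.31]],
    [255,[0.16,1.72,0],[0,0,0.41]],
    [255,[0.1,2.15,0],[0,0,0.51]],
    [255,[-0.01,2.58,0],[0,0,0.6]],
    [255,[-0.15,2.99,0],[0,0,0.7]],
    [255,[-0.34,3.39,0],[0,0,0.8]],
    [255,[-0.57,3.77,0],[0,0,0.9]],
    [255,[-0.83,4.12,0],[0,0,1.0]],
    [255,[-1.12,4.44,0],[0,0,1.1]],
    [255,[-1.12,4.44,0],[0,0,1.1]],
  ],
)

```text
clock: 4.93
eef_pos: [566.7, 163.6, 85.4]
tcp_rot: [3.141, -0.002, 0.852]
contact_force: [-0.1, 3.3, -1.2]
opening: 0.001
```

Run:
```python
from arc import *
s=readout.sense();print(s["eef_pos"],s["tcp_rot"],s["contact_force"],s["qpos"])
p,d=grab_frame("scene");np.savez("s3.npz",p=p);cv2.imwrite("pics/s3.png",cv2.resize(p[180:310,320:440,::-1],None,fx=4.6,fy=4.6,interpolation=cv2.INTER_CUBIC))
```

```text
[566.65017939 163.55005376  85.4015075 ] [ 3.14136605e+00 -1.81205489e-03  8.51988058e-01] [-0.14561559  3.28229941 -1.16820835] [2.77985187e-01 4.72092266e-01 1.82456358e+00 1.06268958e-03
 8.43292399e-01 9.96087617e-01]
```

View pics/s3.png

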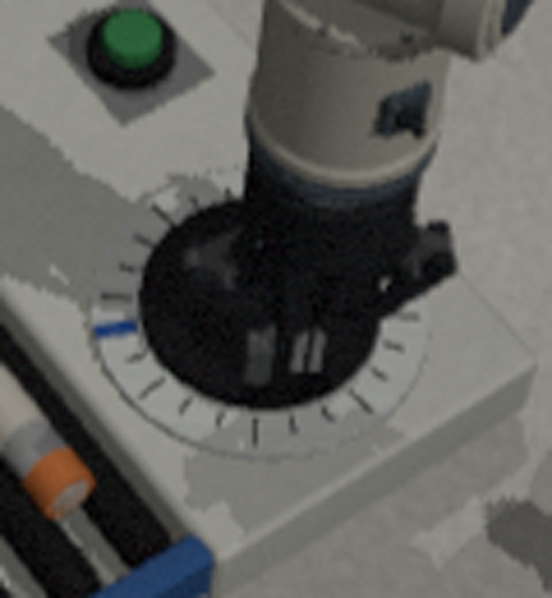

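Backing away from the bar and rising to look.

Call:
play_rows(
  rows=[
    [255,[0,-1,0],[0,0,0]],
    [255,[0,-1.5,-2],[0,0,0]],
    [255,[0,-1.5,-6],[0,0,0]],
    [255,[-2,-1.5,-10],[0,0,0]],
    [255,[-4,-1.5,-14],[0,0,0]],
    [255,[-6,-1.5,-18],[0,0,0]],
    [255,[-6,-1.5,-20],[0,0,0]],
    [255,[-6,-1.5,-20],[0,0,0]],
    [255,[-6,-1.5,-20],[0,0,0]],
    [255,[-6,-1.5,-20],[0,0,0]],
  ],
)

```text
clock: 5.82
eef_pos: [514.3, 127.6, 284.4]
tcp_rot: [-3.142, 0.0, 0.856]
contact_force: [0.5, 0.4, -0.1]
opening: -0.002
```

```bash
cat > look.py <<'E'
from meas import *
import sys
n=sys.argv[1]
s=readout.sense();c=calibration("wrist");print(s["clock"],s["eef_pos"].round(1),s["tcp_rot"].round(3),abs(s["qvel"]).max().round(3))
p,d=grab_frame("wrist"); np.savez(n+".npz",p=p,d=d,**{k:np.array(v) for k,v in c.items()})
C0=np.array([549.1,122.9])
C,R,k,N=disc(p,c,C0); print("disc",C,R,k,N)
o,hsv=measure(p,c); print("red",o["red"]); print("green",o["green"]);print("yel",o["yellow"])
u,v=[int(x) for x in proj(c,[*C,74])]
x0,y0=max(0,u-110),max(0,v-85)
cr=p[y0:y0+170,x0:x0+220,::-1]
print("crop",x0,y0); cv2.imwrite(f"pics/{n}.png",cv2.resize(cr,None,fx=3.5,fy=3.5,interpolation=cv2.INTER_CUBIC)); cv2.imwrite(f"pics/{n}f.png",p[:,:,::-1])
if o["red"]:
    w=o["red"][0][2][:2]-C; print("red angle",np.degrees(np.arctan2(*w[::-1])),np.hypot(*w))
# white index on disc (z=74, r 51..59) and bar top (z=104)
P=[]
vv=hsv[...,2].astype(np.float32)
for r_ in np.arange(52,58.5,.5):
    a=np.radians(np.arange(-180,180,.25)); W=np.array([proj(c,(C[0]+r_*np.cos(t),C[1]+r_*np.sin(t),74)) for t in a],np.float32)
    P.append(cv2.remap(vv,W[:,0][None],W[:,1][None],cv2.INTER_LINEAR)[0])
P=np.median(P,0); i=P>120; print("disc white deg",np.degrees(a[i]).round(1)[[0,-1]] if i.any() else None, (np.degrees(a[i])).mean() if i.any() else None, P.max())
P=[]
for r_ in np.arange(12,48,1):
    W=np.array([proj(c,(C[0]+r_*np.cos(t),C[1]+r_*np.sin(t),104)) for t in a],np.float32)
    q=cv2.remap(vv,W[:,0][None],W[:,1][None],cv2.INTER_LINEAR)[0]; P.append(q)
P=np.array(P)
for k in range(6,36,5):
    j=P[k]>130
    if j.any(): print("bar r",12+k,np.degrees(np.angle(np.exp(1j*a[j]).mean())).round(2),j.sum()*.25)
E
python3 look.py w4
```

```text
5.8167 [514.3 127.6 284.4] [-3.142  0.     0.856] 0.029
disc [549.63909866 122.84512255] 59.65337216435733 172 173
red [(152, (np.float64(342.9), np.float64(257.0)), array([494.1,  75.2,  66. ]))]
green [(800, (np.float64(401.9), np.float64(346.2)), array([481.4, -27.5,  82. ]))]
yel [(715, (np.float64(576.4), np.float64(133.9)), array([705.7,  42.2,  96. ])), (654, (np.float64(516.1), np.float64(317.8)), array([581. , -63.5,  96. ]))]
crop 246 96
red angle -139.37481818633853 73.17546844744453
disc white deg [-142.5 -130. ] -136.25 223.25977
bar r 18 -139.75 34.75
bar r 23 -139.62 27.0
bar r 28 -139.63 22.0
bar r 33 -139.5 18.75
bar r 38 -139.75 16.25
bar r 43 -139.63 14.5
```

View pics/w4.png

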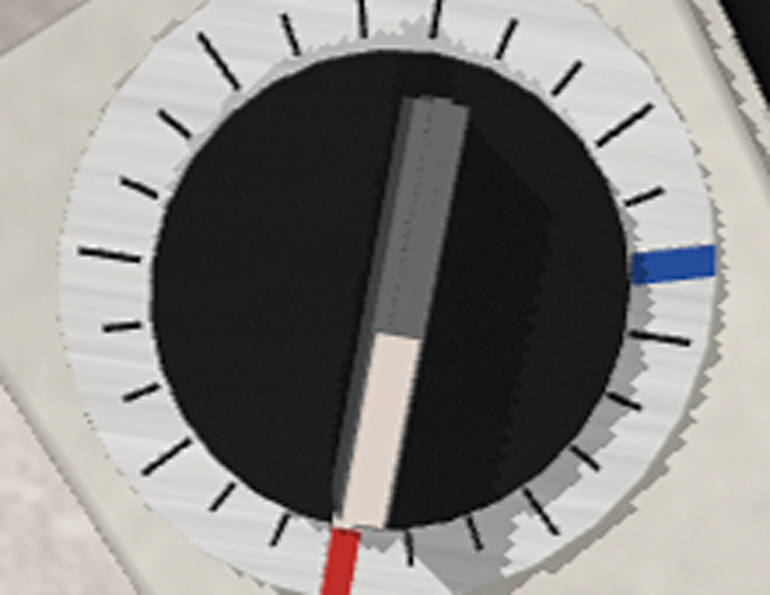

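View: the white line runs straight to the red line. Bar is at -139.6° against red at -139.4°, so it is already aligned. I'll check from a different viewpoint on the way to the button.

Call:
play_rows(
  rows=[
    [255,[-1,0.6,-1.6],[0,0,-0.12]],
    [255,[-2,1.2,-1.6],[0,0,-0.24]],
    [255,[-3,1.8,-1.6],[0,0,-0.36]],
    [255,[-4,2.4,-1.6],[0,0,-0.48]],
    [255,[-5,3,-1.6],[0,0,-0.6]],
    [255,[-6,3.4,-1.6],[0,0,-0.715]],
    [255,[-6,3.4,-1.6],[0,0,-0.715]],
    [255,[-6,3.4,-1.6],[0,0,-0.715]],
    [255,[-6,3.4,-1.6],[0,0,-0.715]],
  ],
)

```text
clock: 6.62
eef_pos: [501.1, 60.4, 300.0]
tcp_rot: [-3.14, -0.0, 1.565]
contact_force: [-0.5, 0.6, 0.1]
opening: 0.0
```

```bash
python3 look.py w5
python3 - <<'E'
from h import *
p,d=grab_frame("scene");cv2.imwrite("pics/s5.png",cv2.resize(p[180:310,320:440,::-1],None,fx=4.6,fy=4.6,interpolation=cv2.INTER_CUBIC))
E
```

```text
6.6167 [501.1  60.4 300. ] [-3.14  -0.     1.565] 0.013
disc [549.61404181 122.81513484] 59.654707536199126 165 166
red [(170, (np.float64(315.9), np.float64(182.3)), array([494.5,  75.7,  66. ]))]
green [(701, (np.float64(300.0), np.float64(291.5)), array([478.3, -27.6,  82. ]))]
yel [(569, (np.float64(550.9), np.float64(227.2)), array([702.6,  39.6,  96. ])), (548, (np.float64(405.8), np.float64(332.2)), array([580. , -64.3,  96. ]))]
crop 267 44
red angle -139.47398445044223 72.50788602200197
disc white deg [-144.2 -135.8] -140.0 233.22266
bar r 18 -139.38 35.0
bar r 23 -139.62 27.0
bar r 28 -139.75 22.25
bar r 33 -140.0 19.25
bar r 38 -139.88 16.5
bar r 43 -139.88 14.5
```

View pics/w5.png

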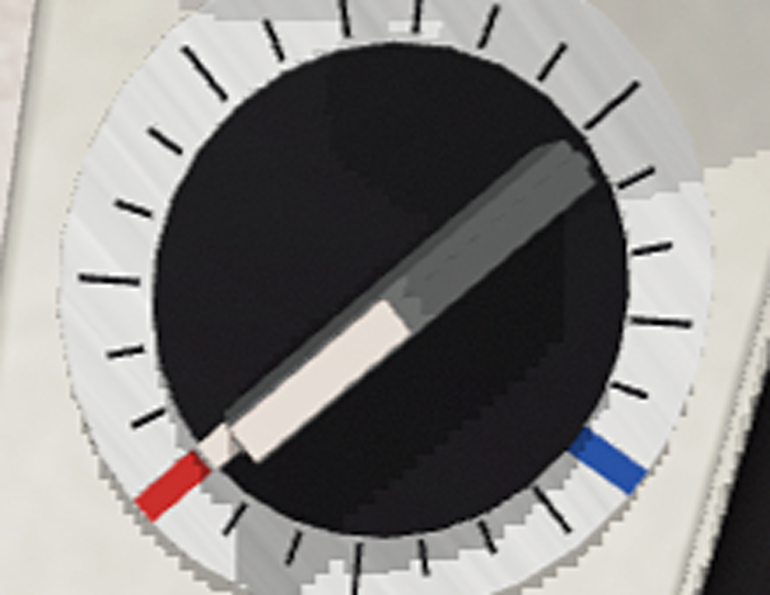

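View pics/w5f.png

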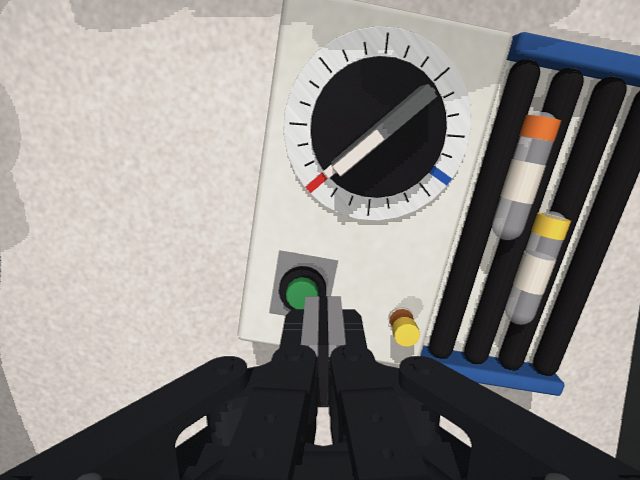

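View pics/s5.png

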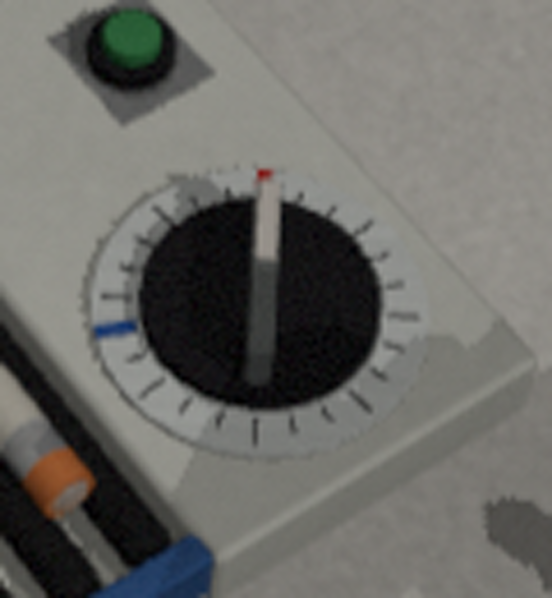

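Both views put the white index end on the red line (w5: index tip crop 215,447, red crop 172,487). Angles are -139.9° against -139.4°, so it is aligned. Now to the button.

Call:
play_rows(
  rows=[
    [255,[-3,-0.7,0],[0,0,0]],
    [255,[-6,-1.4,1],[0,0,0]],
    [255,[-9,-2.1,3],[0,0,0]],
    [255,[-9,-2.1,7],[0,0,0]],
    [255,[-9,-2.1,11],[0,0,0]],
    [255,[-9,-2.1,15],[0,0,0]],
    [255,[-9,-2.1,19],[0,0,0]],
    [255,[-9,-2.1,20],[0,0,0]],
    [255,[-9,-2.1,20],[0,0,0]],
    [255,[-9,-2.1,20],[0,0,0]],
  ],
)

```text
clock: 7.55
eef_pos: [480.6, -29.8, 101.7]
tcp_rot: [-3.141, -0.0, 1.569]
contact_force: [0.4, -0.2, 0.6]
opening: 0.004
```

Run:
```python
from h import *
s=readout.sense();print(s["eef_pos"],s["tcp_rot"],s["contact_force"])
p,d=grab_frame("wrist");cv2.imwrite("pics/w6.png",p[:,:,::-1])
c=calibration("side");p,d=grab_frame("side");cv2.imwrite("pics/d6.png",cv2.resize(p[150:330,280:480,::-1],None,fx=3.3,fy=3.3))
```

```text
[480.64424703 -29.77797534 101.66906493] [-3.14129331e+00 -4.06936762e-05  1.56853731e+00] [ 0.35310894 -0.2482404   0.58475068]
```

View pics/w6.png

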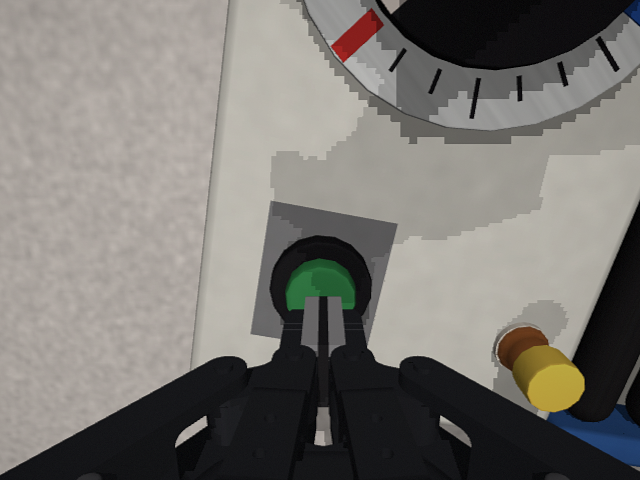

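View pics/d6.png

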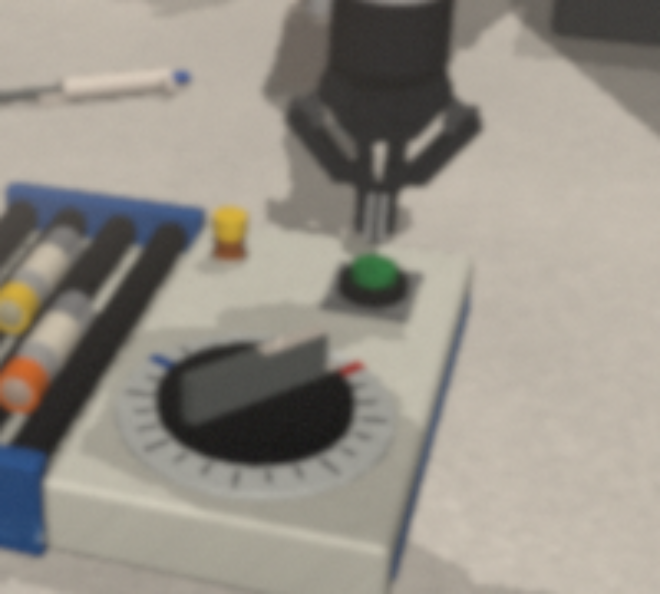

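Run:
```python
from h import *
c=calibration("wrist")
for q in [(321,259),(287,292),(355,292),(321,292)]: print(onz(c,*q,82).round(1))
```

```text
[481.4 -14.1  82. ]
[466.4 -29.5  82. ]
[496.4 -29.5  82. ]
[481.4 -29.5  82. ]
```

Centred on the button (wrist view: green at about 321,292, vial clear). Pressing in steps.

Call:
play_rows(
  rows=[
    [255,[0,0,1],[0,0,0]],
    [255,[0,0,1.7],[0,0,0]],
    [255,[0,0,2.1],[0,0,0]],
    [255,[0,0,2.4],[0,0,0]],
    [255,[0,0,2.6],[0,0,0]],
    [255,[0,0,2.6],[0,0,0]],
    [255,[0,0,2.6],[0,0,0]],
  ],
)

```text
clock: 8.23
eef_pos: [480.6, -30.0, 75.9]
tcp_rot: [3.141, -0.0, 1.569]
contact_force: [-2.9, 0.7, 14.8]
opening: -0.001
```

Call:
play_rows(
  rows=[
    [255,[0,0,0.1],[0,0,0]],
    [255,[0,0,0.1],[0,0,0]],
    [255,[0,0,0.1],[0,0,0]],
  ],
)

```text
clock: 8.48
eef_pos: [480.6, -30.0, 75.7]
tcp_rot: [3.141, -0.0, 1.569]
contact_force: [-6.5, 1.0, 28.4]
opening: -0.001
```

Run:
```python
from h import *
s=readout.sense();print(s["eef_pos"],s["contact_force"])
p,d=grab_frame("side");cv2.imwrite("pics/d7.png",cv2.resize(p[150:330,280:480,::-1],None,fx=3.3,fy=3.3))
```

```text
[480.62369801 -30.03487508  75.65612855] [-6.49185539  0.9726593  28.36525697]
```

View pics/d7.png

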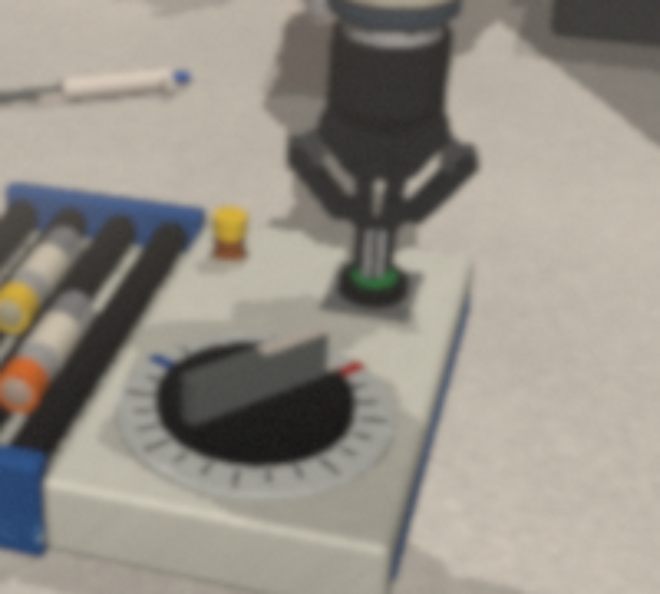

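Force rose from 15 to 28 N for under 0.3 mm of extra travel, and the tip is at 75.7 mm. The side view shows the green cap sunk to its housing. That is the stop, so I'm releasing and rising to check.

Call:
play_rows(
  rows=[
    [255,[0,0,-1],[0,0,0]],
    [255,[0,0,-3],[0,0,0]],
    [255,[0,0,-7],[0,0,0]],
    [255,[2,0,-11],[0,0,0]],
    [255,[5,0,-15],[0,0,0]],
    [255,[8,1,-19],[0,0,0]],
    [255,[9,2,-22],[0,0,0]],
    [255,[9,2,-22],[0,0,0]],
    [255,[9,2,-22],[0,0,0]],
    [255,[9,2,-22],[0,0,0]],
  ],
)

```text
clock: 9.37
eef_pos: [500.0, 60.0, 293.7]
tcp_rot: [3.141, 0.0, 1.57]
contact_force: [0.3, -0.1, -0.4]
opening: -0.001
```

```bash
python3 look.py w8
python3 - <<'E'
from h import *
p,d=grab_frame("side");cv2.imwrite("pics/d8.png",cv2.resize(p[150:330,280:480,::-1],None,fx=3.3,fy=3.3))
p,d=grab_frame("scene");cv2.imwrite("pics/s8.png",p[:,:,::-1])
E
```

```text
9.3667 [500.   60.  293.7] [3.141 0.    1.57 ] 0.042
disc [549.62970056 122.78423906] 59.64867576543854 164 165
red [(176, (np.float64(316.7), np.float64(182.8)), array([494.6,  75.7,  66. ]))]
green [(669, (np.float64(299.6), np.float64(292.8)), array([478. , -26.7,  82. ]))]
yel [(583, (np.float64(555.0), np.float64(229.3)), array([702.3,  39.7,  96. ])), (559, (np.float64(407.3), np.float64(335.4)), array([580. , -64.3,  96. ]))]
crop 270 44
red angle -139.44920647974766 72.42370821138483
disc white deg [-144.2 -136. ] -140.125 234.25195
bar r 18 -139.63 35.0
bar r 23 -139.75 26.75
bar r 28 -139.75 22.25
bar r 33 -139.88 19.0
bar r 38 -139.88 16.5
bar r 43 -139.88 14.5
```

View pics/w8f.png

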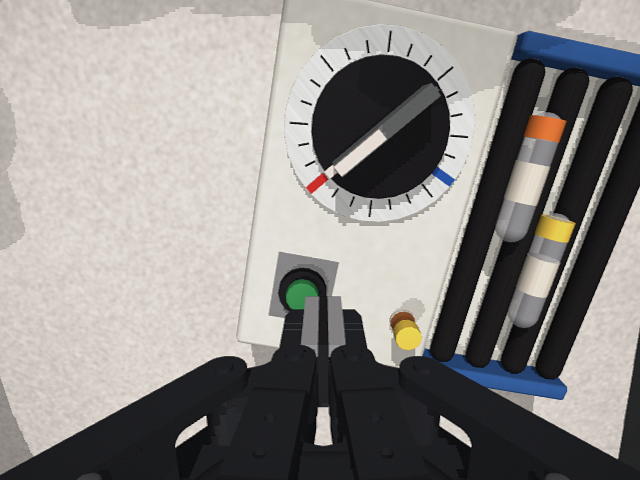

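View pics/d8.png

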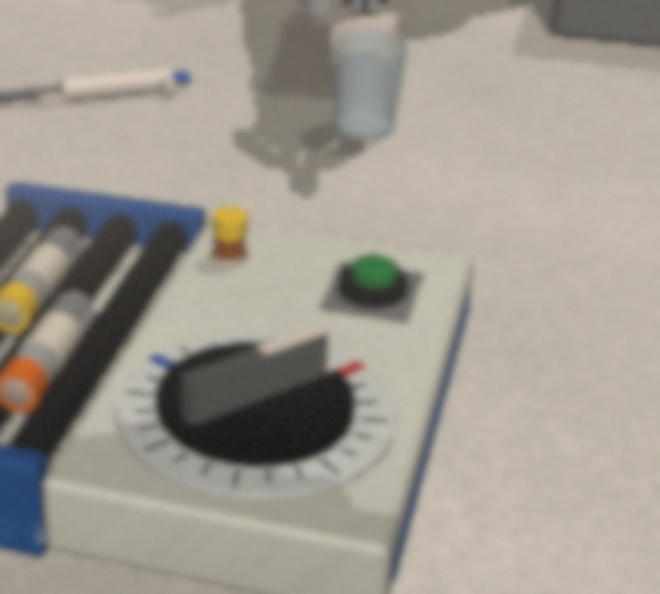

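View pics/s8.png

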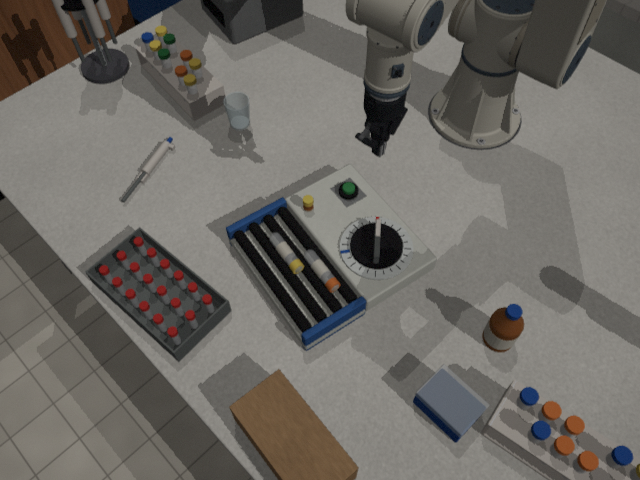

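The index is on red (tip about 328,172, red 317,183 in the wrist view), the button is up again (side crop 375,270), and the vial, tubes, bottle and beaker are where they started. The arm is clear, so I'm handing in.

```bash
python3 -c "
from rig import r; print(r.sign_off())"
```

```text
the job is handed in; nothing more can be done
None
```

The dial is on the red line, the start button has been pressed and released, and the job is handed in at about 9.5 s of the 45 s limit. No verdict is reported on hand-in.

- **Dial:** I pushed the bar about 111° clockwise with the shut fingertips on one side only, without pinching it. In the last view, after the press, the index was at about -139.8° to -140.1° and the red line at -139.4°, so they agree to roughly 0.5°. A separate wrist view before the press gave the same result.
- **Button:** The fingertips went down to 75.7 mm. The force rose steeply to 28 N, well over the 5 N needed, which shows the button reached its stop. The side view afterwards shows it back up.
- **Other objects:** The vial measured in the same place before and after the press. The tubes, reagent bottle and beaker looked unmoved in the pictures. The arm ended clear of everything.
- **Failed or disagreeing checks:** No final check failed. The dial reached the line about 7° earlier than I had planned. The first view after the push also gave one index reading of -136°, from the disc's white mark partly hidden behind the bar top. I discarded that reading because the bar-top measurement and the later clear views agreed with each other.

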